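# Close the grinding-wheel case on the glass machine's bed

## Task

Three open cases stand on risers on the bed of the glass-grinding machine. Push the heavy lid of the case that holds the brown grinding wheels over and down until it is fully shut, gently and without letting it slam; leave the lids of the cases with the black suction pads and the blue nozzles standing open.

Things in the scene. Friction and masses are not known exactly. Their poses are not given: they have to be found in the camera images.
- wheel_hinge (a point): Middle of the hinge line of the case to close, which holds four brown grinding wheels with steel hubs; on the rear top rim, fixed to the case. z up, y along the hinge, x level, from the hinge across to the front rim, away from the robot within 12 degrees. The grey case, 150 mm along x, 170 along y, 70 high, stands fixed on a white riser of 0 to 110 mm.
- wheel_lid (a joint): Angle in rad of its lid: 0 fully shut, 1.57 upright; starts at 1.15 to 1.5. A bare aluminium plate, about 0.7 kg, 150 mm from hinge to free edge, 170 wide, 10 thick; underside in line with the hinge, outer face (to push) towards the robot and up. Stiff hinge: it stays at any angle; a push near the edge takes 1 to 10 N. Edge faster than 0.27 m/s (1.8 rad/s) in the last 50 mm is a slam.
- pad_lid (a joint): Angle in rad of the lid of the case holding four black suction pads, a case and lid of the same make; measured in the same way, starting between 1.15 and 1.5. To be left open. The three cases stand side by side in any order, centres at least 205 mm apart.
- nozzle_lid (a joint): Angle in rad of the lid of the case holding four blue cone-shaped nozzles, a case and lid of the same make; measured in the same way, starting between 1.15 and 1.5. To be left open.

How it is judged:
By the outcome, as a careful person would: the job done as asked, in the order asked, and still so for the second after the job is handed in, with the robot touching nothing.
It also fails if it takes over 35 s, if anything falls off the work surface, if the arm or the gripper's body presses on something with over 40 N, if the wrist force passes 120 N, or if a joint passes its speed limit or range.

## Robot

A 7-joint arm with a two-finger parallel gripper is mounted at the origin on the work surface. World frame = base frame: x ahead of the robot, y to its left, z up, the work surface at z = 0. Lengths are in m, angles in rad, forces in N, time in s.
With the tool pointing down it reaches from about 0.425 to 0.875 m from the base axis. Payload 4.7 kg.
Tool frame: the origin (TCP) lies on the centre line of the jaws, within the pads' length; the fingertips stand 19 mm ahead of it and the grasp point (between the pads) is the TCP; x points along the fingers, z is the direction in which the jaws open and shut, and the axes are right-handed (so a half turn about x gives the same grasp; the last joint's range is limited). The gripper opens to 87 mm and grips with 3 to 60 N. Pads are 19 mm wide; open, the fingers measure 117 mm over their backs; the gripper's body (75 mm by 190 mm) begins 51 mm behind the grasp point.
Start: joints at [-1.186, 0.321, -0.07, 1.45, 0.023, 1.371, -0.057], TCP at [0.236, 0.606, 0.242] pointing down, gripper open.
Joint ranges: [-2.86, 2.86], [-0.3, 2.09], [-1.38, 1.24], [0.06, 2.45], [-1.56, 4.7], [0.09, 2.05], [-2.69, 2.69]. Speed limits (rad/s): [2.57, 2.57, 3.14, 3.14, 3.14, 3.14, 3.14].

## Interface

Orientations are given as a rotation vector (axis times angle).
In Python, from bench import get_state, get_image, camera_info, close_job gives the robot as it stands.
- The arm moves only by the tool jog_arm, never from a script. Its argument "targets" is a list of rows, each a list of 7 numbers: the turn, a rotation vector about the tool's x, y, z in degrees, then the shift along the tool's x, y, z in cm, then the finger opening in cm, from 0 to 8.7. In form: [[wx, wy, wz, tx, ty, tz, jaw], ...]. A call has 1 to 10 rows; each row shifts and turns the commanded pose from where the row before left it, along the tool's axes as they then stand; what a row does not reach is not made up. A row lasts 1/8 s, in which the tool goes at most 62.5 mm and 10.7 degrees, less where a joint would pass 70% of its speed; a pose out of reach is approached as far as the arm can. A call is refused whole if a number of a shift passes 6.25 or a number of a turn 10.7, either way. A call with a gripper value outside its range is refused whole. The fingers move at their own pace and stop on an object; "squeeze" is the grip in N (left out, the last holds). Time passes only in rows, so rows that do not move let the fingers close. It gives the time, the measured TCP pose, the force and the opening at its end, in the units of the state.
- get_state(): the state, without advancing time (a new reading comes with each control period).
- get_image(name): name is "scene" or "side" or "wrist"; returns (picture, depth): 480x640x3 uint8, red, green, blue; 480x640 float32, m along the optical axis (not along the pixel's ray), 0 where there is no reading.
- camera_info(name): a dict with "intrinsics" (3x3 intrinsics, pixels), "world_from_camera" (4x4, takes a point from camera to world coordinates); the wrist camera has in their place "mount" (4x4, takes a point from camera to tool coordinates, whose origin is the TCP and whose axes are the tool frame's). Camera axes: x right, y up, looking along -z (the intrinsics and any distortion apply to the point x, -y, -z); pixel columns grow to the right and rows downward; lengths in m; the calibration is good to about 2 mm. The wrist camera is an equidistant fisheye: a pixel r from the principal point sees the ray r / f radians off the axis. A picture is of the moment at which its call begins: read the wrist's pose just before it. camera_info takes no time and is no camera call.
- close_job(): hands the job in, once; it reports no verdict.
The state is a dict: "time": time; "joint_positions": joint angles; "qd": joint speeds; "joint_torque": joint torques, N m; "position": TCP position; "tool_rot": TCP orientation; "ft_force": force on the tool from outside, world axes, zero at the start; "torque": the same for the moment, N m; "grip_width": opening from 0.0 (shut) to 1.0 (fully open).
Only numpy, scipy, OpenCV 4.12 (cv2) and the standard library are available. Lean on these libraries where they do the work, as an engineer would, in place of code of your own. Each camera call takes 0.05 s, during which the arm holds its last target.

## Working session

There is one attempt and no reset: what is moved stays moved. The work goes in short steps, Python scripts to look and compute and a tool call to move; the robot and the scene stay as the last step left them, time stands still between calls to the robot, and variables do not carry over. Pictures are saved under pics/ and viewed, and the job is handed in when it is done.

Besides the shell and the picture viewer there is one more tool, called after ">>>" as a command line: name --pt "numbers of a row" for each row, then --argument value for the rest. jog_arm: Moves the arm, as the interface text tells. Its arguments: {"type":"object","properties":{"targets":{"type":"array"},"squeeze":{"type":"number"}},"required":["targets"]}

```bash
mkdir -p pics; ls
cat > h.py <<'E'
from bench import *
import numpy as np, cv2
from scipy.spatial.transform import Rotation as R
def snap(n,f):
    p,d=get_image(n); cv2.imwrite('pics/'+f+'.png',p[:,:,::-1]); np.savez('pics/'+f+'.npz',p=p,d=d); return p,d
def pts(n,d):
    i=camera_info(n); K=np.array(i['intrinsics']);T=np.array(i['world_from_camera'])
    v,u=np.mgrid[0:480,0:640]; x=(u-K[0,2])/K[0,0]*d; y=(v-K[1,2])/K[1,1]*d
    P=np.stack([x,-y,-d,np.ones_like(d)],-1)@T.T
    return P[...,:3]
E
python3 - <<'E'
from h import *
print(get_state())
for n in('scene','side'):
    print({k:(v.tolist() if hasattr(v,'tolist') else v) for k,v in camera_info(n).items()}); snap(n,n+'0')
E
```

```text
pics
{'time': 0.0, 'joint_positions': array([-1.18587798,  0.32179567, -0.0700769 ,  1.45166901,  0.02258671,
        1.37083056, -0.0569124 ]), 'qd': array([-2.55877258e-04, -7.91750925e-04, -2.05008881e-03,  6.79246592e-05,
        6.92982331e-04,  1.02797489e-03, -1.73812588e-04]), 'joint_torque': array([-7.60939620e-04, -4.91272616e+01, -4.04452616e-01, -3.12529743e+01,
       -6.39847596e-02,  4.35101381e-02,  1.48189333e-04]), 'position': array([0.23540059, 0.60531083, 0.24048219]), 'tool_rot': array([-0.93301897,  1.36367907,  0.9311126 ]), 'ft_force': array([ 0.40807101, -0.16598801,  0.6471661 ]), 'torque': array([-0.01834444, -0.00445683,  0.0225898 ]), 'grip_width': 1.0030066825056474}
{'intrinsics': [[526.7121541239272, 0.0, 320.1252037854882], [0.0, 526.7121541239272, 248.653145495626], [0.0, 0.0, 1.0]], 'world_from_camera': [[-0.053468794077384606, -0.7864671047808196, 0.6153134007622343, 1.06999154051552], [0.9984619367297158, -0.05115210512095748, 0.021382774460763393, 0.030312391914226165], [0.014657727035785807, 0.6155103209852539, 0.7879925099890065, 0.9400931316353818], [0.0, 0.0, 0.0, 1.0]]}
{'intrinsics': [[505.1364063935612, 0.0, 318.94143426908613], [0.0, 505.1364063935612, 230.38783100719476], [0.0, 0.0, 1.0]], 'world_from_camera': [[0.9181235565471386, 0.2735315836159087, -0.28675705340550195, 0.23525668257241397], [-0.3958207859380043, 0.6683137163406198, -0.6298275017577512, -0.5803066076044084], [0.01936595808766741, 0.6917638681772579, 0.7218640525416014, 0.8173140963015795], [0.0, 0.0, 0.0, 1.0]]}
```

View pics/scene0.png

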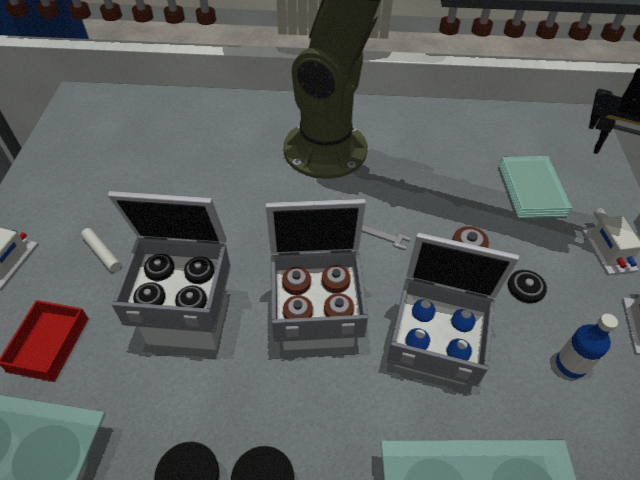

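View pics/side0.png

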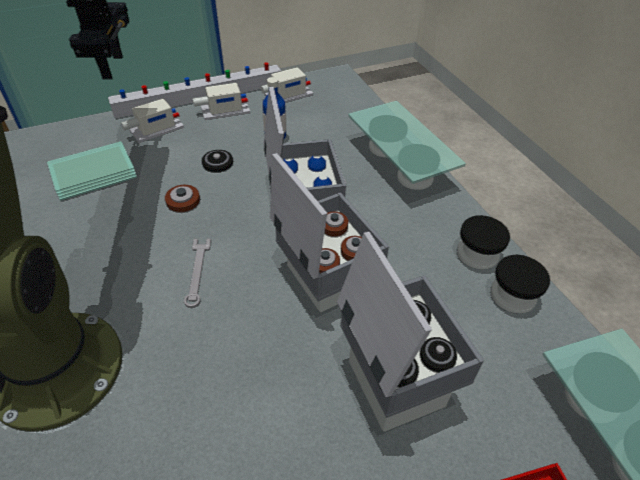

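The scene view shows the brown-wheel case in the middle: its lid spans about (270-365, 202-255) and its front rim is at y≈320. The black pads are to its left and the blue nozzles to its right. The side view shows its outer lid face at about (275-325, 155-270).

Run:
```python
from h import *
s=np.load('pics/scene0.npz'); P=pts('scene',s['d'])
def p(u,v): return P[v,u].round(4).tolist()
print('invalid',(s['d']==0).mean())
for n,uv in dict(frontrimL=(276,322),frontrimR=(362,318),table=(250,400),lidtopL=(272,206),lidtopR=(360,203),lidmid=(317,230),lidlow=(317,248),floor=(318,290),rimleft=(273,280),rimR=(364,275),padTL=(115,198),padTR=(210,204),nozTL=(420,240),nozTR=(507,254),riser=(320,345)).items(): print(n,uv,p(*uv))
# lid inner plane
for nm,(a,b,c,d) in dict(wheel=(285,350,212,246),pad=(135,205,208,232),noz=(430,490,252,282)).items():
    Q=P[c:d,a:b].reshape(-1,3); m=Q.mean(0); n=np.linalg.svd(Q-m,full_matrices=0)[2][2]; n*=np.sign(n[0])
    print(nm,m,n,'angle',np.arctan2(np.hypot(n[0],n[1]),-n[2]),'yaw',np.degrees(np.arctan2(n[1],n[0])),np.std((Q-m)@n))
s=np.load('pics/side0.npz'); P=pts('side',s['d'])
Q=P[185:235,285:312].reshape(-1,3); m=np.median(Q,0);n=np.linalg.svd(Q-m,full_matrices=0)[2][2]; print('outer',m,n,np.std((Q-m)@n))
for uv in [(275,160),(280,215),(320,265),(323,222),(300,215)]: print(uv,p(*uv))
```

```text
invalid 0.0037727864583333333
frontrimL (276, 322) [0.6084, -0.0598, 0.1345]
frontrimR (362, 318) [0.5902, 0.0905, 0.1332]
table (250, 400) [0.6981, -0.1055, -0.0006]
lidtopL (272, 206) [0.4721, -0.0732, 0.2843]
lidtopR (360, 203) [0.4549, 0.0748, 0.2838]
lidmid (317, 230) [0.4617, 0.0028, 0.215]
lidlow (317, 248) [0.4536, 0.0029, 0.1523]
floor (318, 290) [0.5092, 0.0086, 0.0925]
rimleft (273, 280) [0.5199, -0.0748, 0.1341]
rimR (364, 275) [0.4028, 0.1043, 0.0003]
padTL (115, 198) [0.4927, -0.3273, 0.3074]
padTR (210, 204) [0.4978, -0.1697, 0.3098]
nozTL (420, 240) [0.4974, 0.1802, 0.2449]
nozTR (507, 254) [0.5276, 0.319, 0.2567]
riser (320, 345) [0.5833, 0.0177, 0.0103]
wheel [0.4611962  0.00285856 0.21783181] [ 0.88005457  0.08324902 -0.46751851] angle 1.0843148115855874 yaw 5.40383093443562 0.014598387896986264
pad [ 0.48747412 -0.25042258  0.25333347] [ 0.79518608  0.03854008 -0.60513946] angle 0.9208552993321906 yaw 2.7747688024883352 0.011121020835145157
noz [0.51372684 0.25557127 0.19664698] [ 0.85053075  0.00421788 -0.5259084 ] angle 1.017013534969752 yaw 0.28413434100594515 0.014101866442053562
outer [ 0.4517013  -0.01614328  0.23651671] [-0.91821633  0.39172899  0.05854209] 0.013052009824590469
(275, 160) [0.4445, 0.0666, 0.2816]
(280, 215) [0.4394, 0.0391, 0.1783]
(320, 265) [0.4831, -0.0448, 0.111]
(323, 222) [0.4671, -0.0852, 0.2659]
(300, 215) [0.4517, -0.028, 0.2347]
```

Run:
```python
from h import *
s=np.load('pics/scene0.npz'); d=cv2.medianBlur(s['d'],5); P=pts('scene',d)
g=s['p'].astype(int)
def fit(Q,t=.004):
    r=np.random.default_rng(0);b=None
    for _ in range(400):
        a=Q[r.choice(len(Q),3,False)];n=np.cross(a[1]-a[0],a[2]-a[0]);n/=np.linalg.norm(n)+1e-12
        m=abs((Q-a[0])@n)<t
        if b is None or m.sum()>b.sum():b=m
    q=Q[b];m=q.mean(0);n=np.linalg.svd(q-m,full_matrices=0)[2][2];return m,n*np.sign(n[0]),b.mean()
for nm,(a,b,c,e) in dict(wheel=(282,352,208,246),pad=(135,205,205,232),noz=(430,490,250,282)).items():
    m,n,f=fit(P[c:e,a:b].reshape(-1,3)); print(nm,m,n,f,'ang',np.arctan2(np.hypot(n[0],n[1]),-n[2]),'yaw',np.degrees(np.arctan2(n[1],n[0])))
S=np.load('pics/side0.npz');PS=pts('side',cv2.medianBlur(S['d'],5))
m,n,f=fit(PS[185:240,283:314].reshape(-1,3));print('outer',m,n,f,'yaw',np.degrees(np.arctan2(n[1],n[0])))
# rim points of the wheel case
M=(abs(P[...,2]-.134)<.004)&(P[...,1]>-.11)&(P[...,1]<.12)&(P[...,0]>.43)&(P[...,0]<.64)
M=cv2.morphologyEx(M.astype('u1'),cv2.MORPH_OPEN,np.ones((2,2)))
Q=P[M>0];print(len(Q),Q.min(0),Q.max(0),cv2.minAreaRect((Q[:,:2]*1000).astype('f4')),np.median(Q[:,2]))
st=get_state();Rm=R.from_rotvec(st['tool_rot']).as_matrix();print(Rm.round(3)); 
c=camera_info('wrist');print(c)
snap('wrist','w0')
```

```text
wheel [0.46061803 0.00188481 0.2224557 ] [ 0.98922639  0.1198994  -0.0839957 ] 1.0 ang 1.486701540596104 yaw 6.910837527296277
pad [ 0.48591865 -0.25033949  0.25538808] [ 0.97375771 -0.02602856 -0.22609384] 1.0 ang 1.3427305147227766 yaw -1.5311526942743054
noz [0.5114323  0.25590841 0.19634225] [ 0.96698859 -0.21968669 -0.12911555] 0.9994791666666667 ang 1.4413193167388898 yaw -12.799564431909108
outer [ 0.45068616 -0.01748417  0.22907841] [ 0.98785812  0.11895061 -0.09993538] 0.9466275659824047 yaw 6.866079266985123
1485 [ 0.34151726 -0.08233804  0.00198398] [0.60884363 0.1126286  0.13682943] ((475.94342041015625, 14.4837646484375), (247.66500854492188, 190.822998046875), 7.033676624298096) 0.1331976647769767
[[-0.001 -0.932  0.362]
 [-0.002  0.362  0.932]
 [-1.    -0.    -0.002]]
{'intrinsics': array([[371.64829954,   0.        , 317.00025321],
       [  0.        , 371.64829954, 240.43549345],
       [  0.        ,   0.        ,   1.        ]]), 'mount': array([[-1.15671631e-03,  2.41435903e-01, -9.70416079e-01,
        -1.43384167e-01],
       [ 7.80336184e-04,  9.70416651e-01,  2.41435115e-01,
         6.50445994e-02],
       [ 9.99999027e-01, -4.77978845e-04, -1.31089794e-03,
        -3.81908445e-04],
       [ 0.00000000e+00,  0.00000000e+00,  0.00000000e+00,
         1.00000000e+00]])}
```

View pics/w0.png

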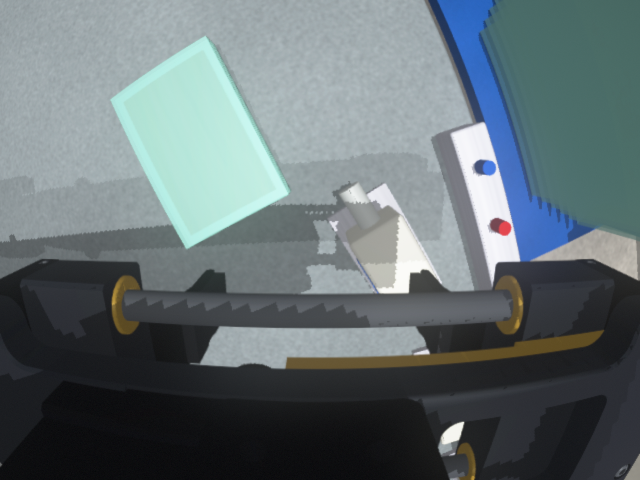

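The wheel lid is at about 1.48 rad with yaw 6.9°. The hinge is near (0.453, 0, 0.134). The sizes check: the front rim is 150 mm away at (0.602, 0.018). I'll close the jaws, rise, and cross over high up.

>>> jog_arm --pt "0 0 0 -4 0 0 0" --pt "0 0 0 -4.5 0 0 0" --pt "0 0 0 -4.5 0 0 0" --pt "0 0 0 -4.5 0 0 0" --pt "0 0 0 0 -3.4 -3.6 0" --pt "0 0 0 0 -3.4 -3.6 0" --pt "0 0 0 0 -3.4 -3.6 0" --pt "0 0 0 0 -3.4 -3.6 0" --pt "0 0 0 0 -3.4 -3.6 0" --pt "0 0 0 0 -3.4 -3.6 0" --squeeze 20

```text
time: 1.4
position: [0.3478, 0.3289, 0.4164]
tool_rot: [-0.932, 1.362, 0.932]
ft_force: [0.3, 0.5, 0.2]
grip_width: 0.019
```

>>> jog_arm --pt "0 0 0 0 -4 -4.3 0" --pt "0 0 0 0 -4 -4.3 0" --pt "0 0 0 0 -4 -4.3 0" --pt "0 0 0 0 -4 -4.3 0" --pt "0 0 0 0 -4 -4.3 0" --pt "0 0 0 0 -4 -4.3 0" --pt "-7 0 0 0 0 0 0" --pt "-7 0 0 0 0 0 0" --pt "-7 0 0 0 0 0 0" --pt "-7 0 0 0 0 0 0"

```text
time: 2.65
position: [0.4775, 0.0031, 0.4163]
tool_rot: [-1.298, 1.149, 1.299]
ft_force: [0.0, 0.1, -0.5]
grip_width: 0.006
```

Run:
```python
from h import *
st=get_state();print(st['position'],st['joint_positions'].round(3),R.from_rotvec(st['tool_rot']).as_matrix().round(3))
```

```text
[0.47746101 0.00309439 0.41633118] [-0.679 -0.112  0.56   1.563  0.059  1.673  1.577] [[-0.    -0.993 -0.122]
 [ 0.    -0.122  0.993]
 [-1.     0.     0.   ]]
```

>>> jog_arm --pt "0 0 0 0 2.5 0 0" --pt "0 0 0 0 2.5 0 0" --pt "0 0 0 0 0 0 0"

```text
time: 3.02
position: [0.4272, -0.0031, 0.4169]
tool_rot: [-1.295, 1.149, 1.296]
ft_force: [0.6, -0.5, 0.5]
grip_width: 0.005
```

Run:
```python
from h import *
st=get_state();print(st['position'],st['joint_positions'].round(3),R.from_rotvec(st['tool_rot']).as_matrix().round(3))
```

```text
[ 0.42719862 -0.00305573  0.41694918] [-0.684 -0.24   0.505  1.656  0.115  1.695  1.512] [[ 0.001 -0.993 -0.118]
 [ 0.002 -0.118  0.993]
 [-1.    -0.001  0.001]]
```

>>> jog_arm --pt "0 0 0 4 0 0 0" --pt "0 0 0 3 0 0 0" --pt "0 0 0 0 0 0 0"

```text
time: 3.4
position: [0.4273, -0.0028, 0.3446]
tool_rot: [-1.294, 1.155, 1.298]
ft_force: [0.1, 0.8, 1.2]
grip_width: 0.005
```

Run:
```python
from h import *
st=get_state();print(st['position'],st['joint_positions'].round(3),R.from_rotvec(st['tool_rot']).as_matrix().round(3))
```

```text
[ 0.4273043  -0.00278532  0.34461259] [-0.672 -0.243  0.509  1.799  0.118  1.559  1.511] [[-0.004 -0.993 -0.118]
 [-0.001 -0.118  0.993]
 [-1.     0.004 -0.001]]
```

Reach is good. Next, down to TCP z≈0.285, which puts the tips at 0.266, then a look.

>>> jog_arm --pt "0 0 0 3 0 0 0" --pt "0 0 0 3 0 0 0" --pt "0 0 0 0 0 0 0"

```text
time: 3.78
position: [0.4277, -0.0028, 0.2862]
tool_rot: [-1.295, 1.153, 1.297]
ft_force: [-0.3, -1.0, 1.0]
grip_width: 0.006
```

Run:
```python
from h import *
st=get_state();print(st['position'],st['joint_positions'].round(3),R.from_rotvec(st['tool_rot']).as_matrix().round(3),st['ft_force'])
snap('side','side1');snap('wrist','w1')
a=cv2.imread('pics/side1.png');b=cv2.imread('pics/w1.png');cv2.imwrite('pics/c1.png',cv2.resize(np.hstack([a,b]),(800,300)))
cv2.imwrite('pics/s1z.png',cv2.resize(a[60:320,160:420],(780,600)))
```

```text
[ 0.42772223 -0.00276488  0.28616229] [-0.668 -0.231  0.523  1.905  0.116  1.44   1.517] [[-0.002 -0.993 -0.117]
 [-0.001 -0.117  0.993]
 [-1.     0.002 -0.001]] [-0.25966315 -1.04370905  0.96712364]
```

View pics/s1z.png

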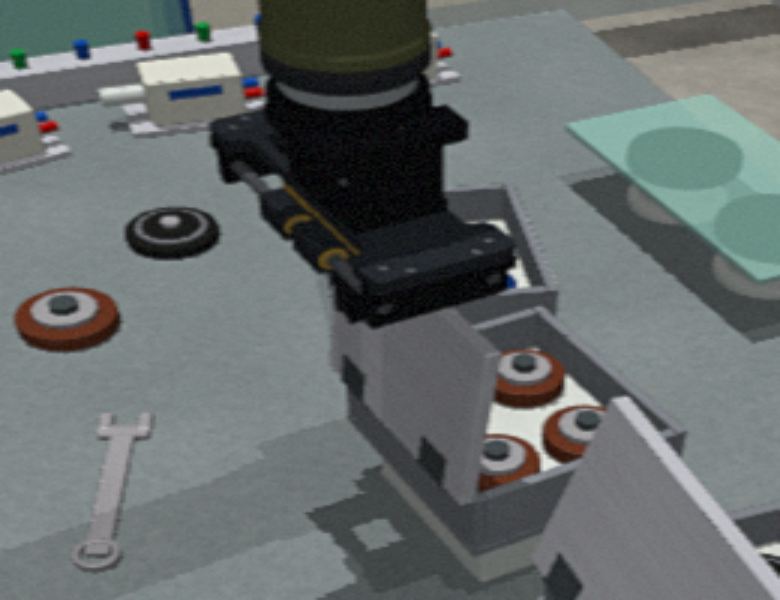

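View pics/c1.png

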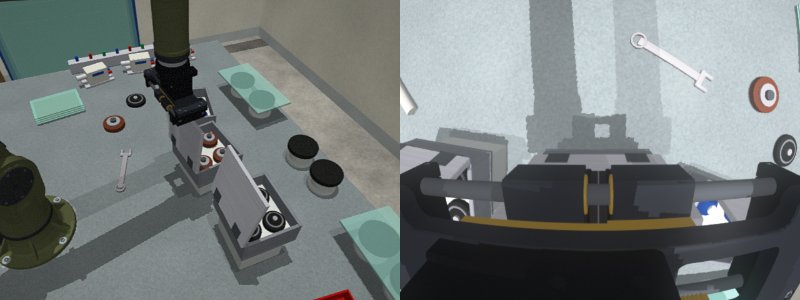

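>>> jog_arm --pt "0 0 0 0.1 -1 0 0" --pt "0 0 0 0.1 -1 0 0" --pt "0 0 0 0.1 -1 0 0" --pt "0 0 0 0.2 -1.1 0 0" --pt "0 0 0 0 0 0 0"

```text
time: 4.5
position: [0.4698, 0.0023, 0.2819]
tool_rot: [-1.296, 1.151, 1.295]
ft_force: [-0.0, -0.2, 0.5]
grip_width: 0.005
```

Run:
```python
from h import *
st=get_state();print(st['position'],st['joint_positions'].round(3),st['ft_force'])
snap('side','side2');a=snap('scene','scene2')
```

```text
[0.46979608 0.00228107 0.28190962] [-0.673 -0.121  0.566  1.833  0.067  1.411  1.568] [-0.00712206 -0.15742966  0.49543388]
```

View pics/scene2.png

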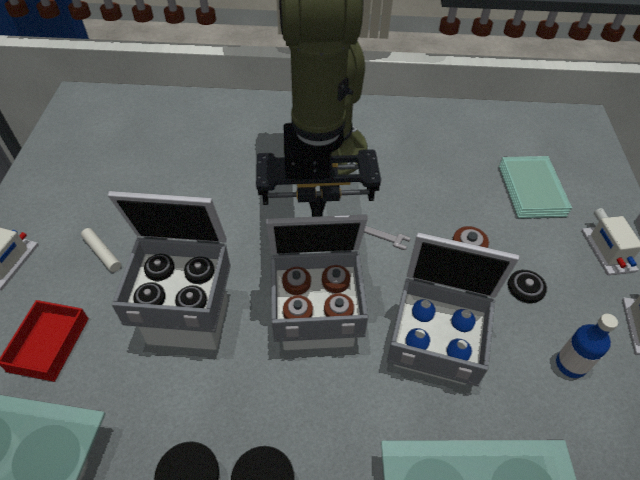

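The lid now leans forward: its top edge moved from row 202 to about 218. I'll continue along the arc.

>>> jog_arm --pt "0 0 0 0.3 -1.3 0 0" --pt "0 0 0 0.4 -1.2 0 0" --pt "0 0 0 0.55 -1.15 0 0" --pt "0 0 0 0.7 -1.1 0 0" --pt "0 0 0 0.8 -1.05 0 0" --pt "0 0 0 0.9 -0.95 0 0" --pt "0 0 0 1.0 -0.85 0 0" --pt "0 0 0 1.0 -0.75 0 0" --pt "0 0 0 0 0 0 0"

```text
time: 5.72
position: [0.5526, 0.012, 0.2244]
tool_rot: [-1.297, 1.151, 1.294]
ft_force: [-0.3, 0.5, -0.8]
grip_width: 0.006
```

Run:
```python
from h import *
st=get_state();print(st['position'],st['joint_positions'].round(3),st['ft_force'])
snap('side','side3');a=snap('scene','scene3')
```

```text
[0.55261035 0.01203221 0.22436266] [-0.637  0.131  0.621  1.741 -0.078  1.293  1.69 ] [-0.29485202  0.46741121 -0.81726433]
```

View pics/scene3.png

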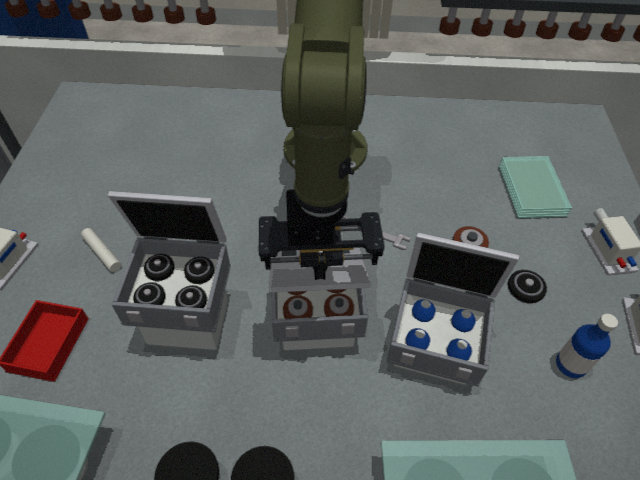

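View pics/side3.png

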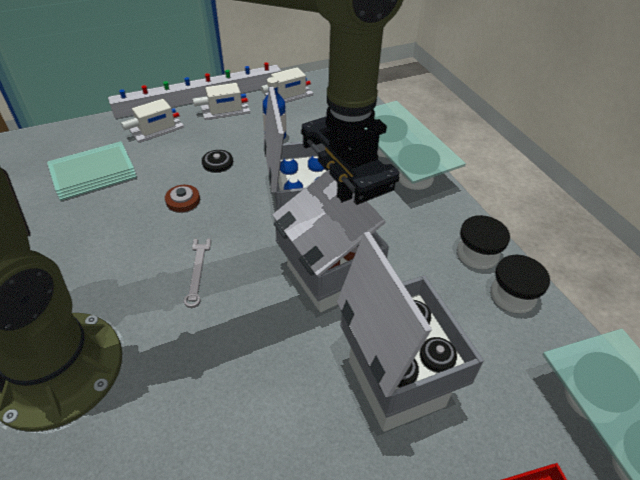

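The lid is about half closed and the neighbours are untouched. I'll go slower from here.

>>> jog_arm --pt "0 0 0 0.55 -0.35 0 0" --pt "0 0 0 0.6 -0.3 0 0" --pt "0 0 0 0.6 -0.3 0 0" --pt "0 0 0 0.6 -0.25 0 0" --pt "0 0 0 0.6 -0.25 0 0" --pt "0 0 0 0.6 -0.2 0 0" --pt "0 0 0 0.6 -0.15 0 0" --pt "0 0 0 0.5 -0.1 0 0" --pt "0 0 0 0 0 0 0"

```text
time: 6.95
position: [0.5697, 0.0142, 0.1777]
tool_rot: [-1.295, 1.153, 1.297]
ft_force: [0.1, 0.1, -0.4]
grip_width: 0.007
```

>>> jog_arm --pt "0 0 0 0.4 -0.1 0 0" --pt "0 0 0 0.4 -0.1 0 0" --pt "0 0 0 0.3 0 0 0" --pt "0 0 0 0 0 0 0"

```text
time: 7.45
position: [0.5725, 0.0144, 0.1672]
tool_rot: [-1.296, 1.151, 1.296]
ft_force: [0.1, -0.0, -0.0]
grip_width: 0.005
```

>>> jog_arm --pt "0 0 0 0.2 0 0 0" --pt "0 0 0 0.2 0 0 0" --pt "0 0 0 0 0 0 0"

```text
time: 7.82
position: [0.5729, 0.0145, 0.1642]
tool_rot: [-1.296, 1.15, 1.295]
ft_force: [0.0, 0.4, 4.1]
grip_width: 0.005
```

>>> jog_arm --pt "0 0 0 0.15 0 0 0" --pt "0 0 0 0 0 0 0" --pt "0 0 0 0 0 0 0"

```text
time: 8.2
position: [0.5729, 0.0144, 0.1642]
tool_rot: [-1.295, 1.149, 1.295]
ft_force: [-4.8, -0.6, 13.0]
grip_width: 0.007
```

z hasn't moved while the force rose to 13 N, which looks like the hard stop. I'll press slightly more, then lift away.

>>> jog_arm --pt "0 0 0 0.1 0 0 0" --pt "0 0 0 0 0 0 0" --pt "0 0 0 0 0 0 0"

```text
time: 8.57
position: [0.5729, 0.0144, 0.1641]
tool_rot: [-1.295, 1.149, 1.295]
ft_force: [-6.9, 0.3, 18.7]
grip_width: 0.006
```

>>> jog_arm --pt "0 0 0 -0.5 0 0 0" --pt "0 0 0 -2 0 0 0" --pt "0 0 0 -4 0 0 0" --pt "0 0 0 -5 0 0 0" --pt "0 0 0 -5 0 0 0" --pt "0 0 0 -5 0 0 0" --pt "0 0 0 0 3 0 0" --pt "0 0 0 0 4 0 0" --pt "0 0 0 0 2 0 0" --pt "0 0 0 0 0 0 0"

```text
time: 9.82
position: [0.4824, 0.0036, 0.3762]
tool_rot: [-1.295, 1.149, 1.296]
ft_force: [0.2, 0.4, 0.2]
grip_width: 0.008
```

Run:
```python
from h import *
st=get_state();print(st['position'],st['ft_force'])
snap('side','side4');p,d=snap('scene','scene4');P=pts('scene',cv2.medianBlur(d,5))
M=(P[...,2]>.125)&(P[...,2]<.165)&(P[...,1]>-.09)&(P[...,1]<.1)&(P[...,0]>.44)&(P[...,0]<.62)
Q=P[M];print(len(Q));A=np.c_[Q[:,:2],np.ones(len(Q))];k=np.ones(len(Q),bool)
for _ in range(6):
    c=np.linalg.lstsq(A[k],Q[k,2],rcond=None)[0];r=Q[:,2]-A@c;k=abs(r)<.004
print('plane',c,k.mean(),r[k].std(),'slope along u rad',c[0]*.993+c[1]*.12,'z',np.median(Q[k,2]))
for x in(.48,.52,.56,.59): 
    q=Q[k&(abs(Q[:,0]-x)<.008)]; print(x,np.median(q[:,2]) if len(q) else None)
```

```text
[0.48241286 0.0036451  0.37617689] [0.22255029 0.36485165 0.24521365]
6876
plane [-0.00529731  0.00019804  0.14815554] 0.9316463059918557 0.0007346538482676611 slope along u rad -0.005236460448297552 z 0.14541444083221533
0.48 0.14556047570698405
0.52 0.14538244293088692
0.56 0.1452719228602955
0.59 0.1452812427147756
```

View pics/scene4.png

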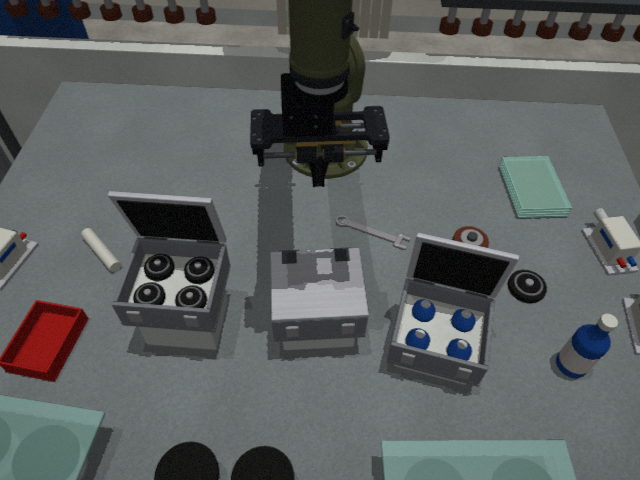

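View pics/side4.png

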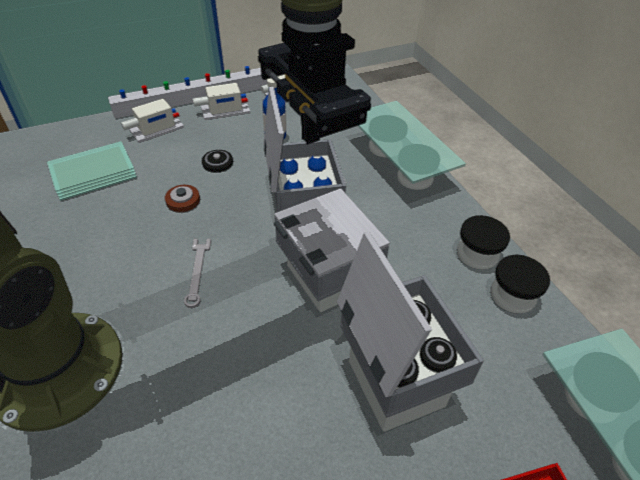

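The pictures show the wheel lid flat on its rim: scene (270-367, 250-320), slope within 0.005 rad, top at z 0.145. The other two lids have not moved, and the gripper is in free air.

```bash
python3 -c "
from bench import *
print(close_job())"
```

```text
the job is handed in; nothing more can be done
None
```

The lid of the case with the brown grinding wheels is shut, and I have handed the job in after about 10 s of robot time.

- **Closing:** With the jaws shut, I pushed the lid over along its hinge arc with the fingertips, from about 1.48 rad. I commanded about 0.4 rad/s or less below 0.5 rad, against the 1.8 rad/s slam limit. I did not measure the lid's own speed.
- **Hard stop:** At the end the tool height stayed at 0.164 m while the force rose from 4 to 19 N, which I took as the lid being against its stop.
- **Last checks:** After lifting away, the lid measured level within 0.005 rad, with its top at z ≈ 0.145 m. The expected height was 0.144 m (rim plus plate thickness).
- **Other lids:** The suction-pad and nozzle lids look unmoved in both camera views, though I did not measure their angles again. The robot is clear of everything, with a force reading of about 0.5 N.

One early plane fit on the unfiltered depth image was too noisy and gave 1.08 rad for the wheel lid. Fits on the filtered depth from both cameras agreed on about 1.48 rad, and I used that. No other checks failed or disagreed.

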